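Gauge a teapot handle's tenon in a hole plate

ROBOT

A 6-joint arm with a two-finger parallel gripper is mounted at the origin on the work surface. World frame = base frame: x ahead of the robot, y to its left, z up, the work surface at z = 0. Lengths are in m, angles in degrees, forces in N, time in s.
With the tool pointing down it reaches from about 0.325 to 0.775 m from the base axis. Payload 5.5 kg.
Tool frame: the origin (TCP) lies midway between the tips of the shut fingers; the grasp point (between the pads) lies 19 mm behind it; x points along the fingers, y is the direction in which the jaws open and shut, and the axes are right-handed (so a half turn about x gives the same grasp; the last joint's range is limited). The gripper opens to 85 mm and grips with 20 to 120 N. Pads are 22 mm wide; open, the fingers measure 114 mm over their backs; the gripper's body (76 mm by 85 mm) begins 54 mm behind the grasp point. The pads swing forward as they close: fully open they stand 13 mm farther back than shut.
Start: joints at [68.314, 5.22, 70.514, -0, 104.267, -3.249], TCP at [0.19, 0.569, 0.231] pointing down, gripper open.
Joint ranges: [-164.24, 164.24], [-49.07, 125.15], [9.68, 141.18], [-86.29, 266.29], [3.28, 154.24], [-151.56, 151.56]. Speed limits (degrees/s): [147.25, 147.25, 172.46, 180, 180, 180].

INTERFACE

Orientations are given as [roll, pitch, yaw] about the fixed x, y, z axes, in that order (R = Rz(yaw) Ry(pitch) Rx(roll)).
In Python, from plant import ctrl gives the robot as it stands.
- The arm moves only by the tool servo_tool, never from a script. Its argument "steps" is a list of rows, each a list of 6 numbers: the shift along the tool's x, y, z normalised to -1 to 1, where 1 is 0.2 m, then the turn, a rotation vector about the tool's x, y, z normalised to -1 to 1, where 1 is 180 degrees. A call has 1 to 12 rows; each row shifts and turns the commanded pose from where the row before left it, along the tool's axes as they then stand; what a row does not reach is not made up. A row lasts 1/8 s, in which the tool goes at most 62.5 mm and 10.7 degrees, less where a joint would pass 70% of its speed; a pose out of reach is approached as far as the arm can. A call with a number of a shift or a turn outside -1 to 1 is refused whole. A call with a gripper value outside its range is refused whole. "gripper" is the opening, from -1 (shut) to 1 (fully open), so that 0 is half open, set as the call begins (left out, the last holds). The fingers move at their own pace and stop on an object; "newtons" is the grip in N (left out, the last holds). Time passes only in rows, so rows that do not move let the fingers close. It gives the time, the measured TCP pose, the force and the opening at its end, in the units of the state.
- ctrl.observe(): the state, without advancing time (a new reading comes with each control period).
- ctrl.camera(name): name is "side" or "top"; returns the picture (400x640x3 uint8, red, green, blue); there is no depth.
- ctrl.camera_params(name): a dict with "camera_matrix" (3x3 intrinsics, pixels), "world_from_camera" (4x4, takes a point from camera to world coordinates). Camera axes: x right, y down, z forward; pixel columns grow to the right and rows downward; lengths in m; the calibration is good to about 2 mm. A picture is of the moment at which its call begins. camera_params takes no time and is no camera call.
- ctrl.finish_job(): hands the job in, once; it reports no verdict.
The state is a dict: "time_s": time; "qpos": joint angles; "joint_velocities": joint speeds; "joint_efforts": joint torques, N m; "tool_pos": TCP position; "orientation": TCP orientation; "ft_force": force on the tool from outside, world axes, zero at the start; "ft_torque": the same for the moment, N m; "grip_width": finger opening in m.
Only numpy, scipy, OpenCV 4.12 (cv2) and the standard library are available. Lean on these libraries where they do the work, as an engineer would, in place of code of your own. Each camera call takes 0.05 s, during which the arm holds its last target.

TASK

Gauge the tenon of the wooden teapot handle that stands alone in the single stand: push it right through the largest hole of the steel gauge plate, then step down hole by hole, pushing it gently and squarely into each, until you meet the first hole that refuses it. Then go back and leave the handle standing fully home, flange down, in the smallest hole it passed. Never force it, and leave the other two handles, the teapot, the bowl and the brush alone.

Things in the scene. Friction and masses are not known exactly. Their poses are not given: they have to be found in the camera images.
- handle_a: One of three like wooden teapot handles, upright, 60 g. From the foot up: tenon 0-32 mm (foot bevelled 1.5 mm), round flange 38 mm dia. at 32-38 mm, round grip 28 mm dia. at 38-100 mm. The tenons are 24, 20 and 16 mm thick; which handle has which is not told, and which stands in the single stand varies. Origin: centre of the tenon's foot, z up the handle.
- handle_b: One of three like wooden teapot handles, upright, 60 g. From the foot up: tenon 0-32 mm (foot bevelled 1.5 mm), round flange 38 mm dia. at 32-38 mm, round grip 28 mm dia. at 38-100 mm. The tenons are 24, 20 and 16 mm thick; which handle has which is not told, and which stands in the single stand varies. Origin: centre of the tenon's foot, z up the handle.
- handle_c: One of three like wooden teapot handles, upright, 60 g. From the foot up: tenon 0-32 mm (foot bevelled 1.5 mm), round flange 38 mm dia. at 32-38 mm, round grip 28 mm dia. at 38-100 mm. The tenons are 24, 20 and 16 mm thick; which handle has which is not told, and which stands in the single stand varies. Origin: centre of the tenon's foot, z up the handle.
- gauge: Fixed steel gauge plate 60 x 210 x 12 mm on two end feet, top 52 mm above the table, 40 mm free underneath. Four round through holes along its y axis, 46 mm apart, largest at the +y end, then ever smaller. Origin at table level under its middle, z up. Pushing a handle against it with over 30 N spoils the handle.
- hole1 (a point): Centre of the mouth of gauge hole 1 (round, 25 mm diameter, 1 mm chamfer), on the plate's top face; axis z is up. A tenon that fits has about 1 mm of play in diameter; a handle that is fully home rests with its flange on the plate and its foot 32 mm below this point.
- hole2 (a point): Centre of the mouth of gauge hole 2 (round, 21 mm diameter, 1 mm chamfer), on the plate's top face; axis z is up. A tenon that fits has about 1 mm of play in diameter; a handle that is fully home rests with its flange on the plate and its foot 32 mm below this point.
- hole3 (a point): Centre of the mouth of gauge hole 3 (round, 17 mm diameter, 1 mm chamfer), on the plate's top face; axis z is up. A tenon that fits has about 1 mm of play in diameter; a handle that is fully home rests with its flange on the plate and its foot 32 mm below this point.
- hole4 (a point): Centre of the mouth of gauge hole 4 (round, 13 mm diameter, 1 mm chamfer), on the plate's top face; axis z is up. A tenon that fits has about 1 mm of play in diameter; a handle that is fully home rests with its flange on the plate and its foot 32 mm below this point.
- stand_bore (a point): Centre of the bore mouth of the single stand, on its top face: a fixed wooden block 70 x 70 x 45 mm with one loose bore, 27 mm diameter and 36 mm deep. The handle to be gauged stands in it, flange resting on the block, foot 32 mm below this point.
- rack: Fixed wooden double rack 130 x 60 x 45 mm, in which the two other handles stand in bores 30 mm either side of its middle along its x axis. Origin under its middle at table level.
- teapot: Loose dark clay teapot body, 104 mm diameter, 88 mm high, with a spout and a side socket; a bystander. Origin under its middle.
- bowl: Loose small white bowl, 80 mm diameter, 35 mm high; a bystander. Origin under its middle.
- brush: Loose brush, 150 mm long, lying on the table; a bystander.
Mind the look-alikes: they are no part of the job. What is shaped like the handle_b but purple is not meant. Leave any orange look-alike of the handle_a alone.

How it is judged:
By the outcome, as a careful person would: the job done as asked, in the order asked, and still so for the second after the job is handed in, with the robot touching nothing.
It also fails if it takes over 69 s, if anything falls off the work surface, if the arm or the gripper's body presses on something with over 40 N, if the wrist force passes 120 N, or if a joint passes its speed limit or range.

## Working session

There is one attempt and no reset: what is moved stays moved. The work goes in short steps, Python scripts to look and compute and a tool call to move; the robot and the scene stay as the last step left them, time stands still between calls to the robot, and variables do not carry over. Pictures are saved under pics/ and viewed, and the job is handed in when it is done.

Besides the shell and the picture viewer there is one more tool, called by a JSON object that holds its "api" and its "payload". servo_tool: Moves the arm, as the interface text tells. Scaled input: -1 to 1 covers 0.2 m each way for a shift and 180 degrees each way for a turn. Its arguments: {"type":"object","properties":{"steps":{"type":"array"},"gripper":{"type":"number"},"newtons":{"type":"number"}},"required":["steps"]}

```bash
mkdir -p pics; ls; python3 - <<'E'
from plant import ctrl
import cv2,numpy as np
np.set_printoptions(precision=4,suppress=True)
print(ctrl.observe())
for n in("top","side"):
    im=ctrl.camera(n);cv2.imwrite(f"pics/{n}0.png",im[:,:,::-1])
    p=ctrl.camera_params(n);print(n,p)
E
```

```text
pics
{'time_s': 0.0, 'qpos': array([ 68.315 ,   5.2641,  70.583 ,  -0.0009, 104.2674,  -3.2494]), 'joint_velocities': array([-0.0241, -0.0236,  0.0561,  0.0614, -0.0183,  0.0056]), 'joint_efforts': array([ -0.0004, -45.8729, -41.8026,   0.0001,   0.0113,   0.    ]), 'tool_pos': array([0.1896, 0.5689, 0.2301]), 'orientation': array([ -92.79  ,   89.8855, -111.2258]), 'ft_force': array([ 0.1129,  0.0842, -0.3465]), 'ft_torque': array([-0.0485,  0.0294,  0.0784]), 'grip_width': 0.08555606436783735}
top {'camera_matrix': array([[428.1019,   0.    , 327.1016],
       [  0.    , 428.1019, 194.664 ],
       [  0.    ,   0.    ,   1.    ]]), 'world_from_camera': array([[ 0.0189, -0.9932,  0.1146,  0.4373],
       [-0.9998, -0.0181,  0.0081,  0.0089],
       [-0.0059, -0.1147, -0.9934,  1.1463],
       [ 0.    ,  0.    ,  0.    ,  1.    ]])}
side {'camera_matrix': array([[430.1022,   0.    , 320.4698],
       [  0.    , 430.1022, 193.3954],
       [  0.    ,   0.    ,   1.    ]]), 'world_from_camera': array([[ 0.9365, -0.2384,  0.257 ,  0.3233],
       [-0.35  , -0.5943,  0.7241, -0.7028],
       [-0.0199, -0.7681, -0.64  ,  0.673 ],
       [ 0.    ,  0.    ,  0.    ,  1.    ]])}
```

View pics/top0.png

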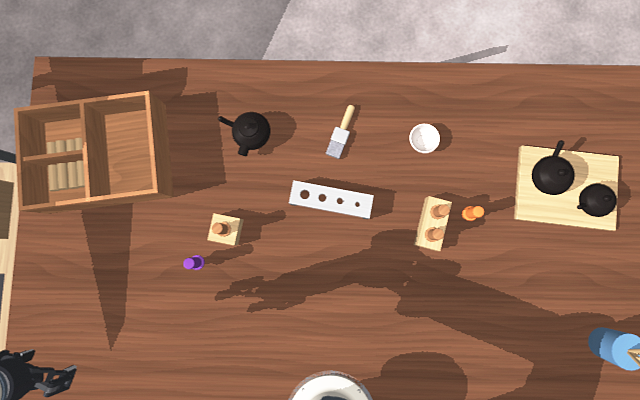

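View pics/side0.png

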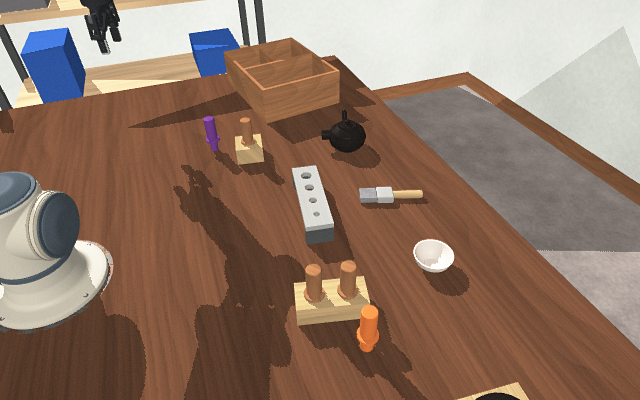

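Candidates (top view): wooden handle in the single stand (222,229), purple look-alike (193,263), rack handles (440,211) and (435,235), orange look-alike (473,213). I choose the one alone in the stand. Next, close crops.

```bash
python3 - <<'E'
import cv2,numpy as np
t=cv2.imread('pics/top0.png');s=cv2.imread('pics/side0.png')
a=cv2.resize(t[205:255,195:260],None,fx=6,fy=6,interpolation=cv2.INTER_CUBIC)
b=cv2.resize(s[110:170,225:275],None,fx=5,fy=5,interpolation=cv2.INTER_CUBIC)
c=cv2.resize(t[170:225,280:385],None,fx=6,fy=6,interpolation=cv2.INTER_CUBIC)
o=np.zeros((640,660,3),np.uint8);o[:300,:390]=a;o[:300,400:650]=b;o[305:635,:630]=c
cv2.imwrite('pics/crop0.png',cv2.resize(o,None,fx=.93,fy=.93))
E
```

```text
(no output)
```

View pics/crop0.png

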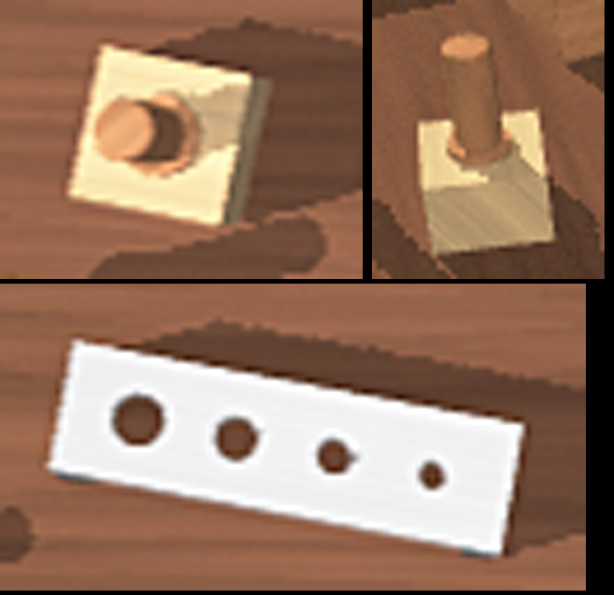

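```bash
cat > h.py <<'E'
import cv2,numpy as np
from plant import ctrl
np.set_printoptions(precision=4,suppress=True)
def ray(n,px,z):
    p=ctrl.camera_params(n);K=p["camera_matrix"];T=p["world_from_camera"]
    px=np.atleast_2d(px).astype(float)
    d=np.c_[(px-K[[0,1],2])/K[0,0],np.ones(len(px))]@T[:3,:3].T
    o=T[:3,3];return o+d*((z-o[2])/d[:,2])[:,None]
def proj(n,P):
    p=ctrl.camera_params(n);K=p["camera_matrix"];T=p["world_from_camera"]
    c=(np.atleast_2d(P)-T[:3,3])@T[:3,:3];return c[:,:2]/c[:,2:]*K[0,0]+K[[0,1],2]
def grab(n,f):
    im=ctrl.camera(n)[:,:,::-1].copy();cv2.imwrite('pics/'+f,im);return im
E
python3 - <<'E'
from h import *
for n in('top','side'):
    im=cv2.imread(f'pics/{n}0.png');hsv=cv2.cvtColor(im,cv2.COLOR_BGR2HSV)
    x0,y0,x1,y1=(280,170,385,228) if n=='top' else (285,160,340,248)
    S=8
    roi=cv2.resize(im[y0:y1,x0:x1],None,fx=S,fy=S,interpolation=cv2.INTER_LINEAR)
    h=cv2.cvtColor(roi,cv2.COLOR_BGR2HSV)
    thr=150 if n=='top' else 150
    m=((h[...,1]<60)&(h[...,2]>thr)).astype(np.uint8)*255
    cs,hi=cv2.findContours(m,cv2.RETR_CCOMP,cv2.CHAIN_APPROX_NONE)
    i=max(range(len(cs)),key=lambda k:cv2.contourArea(cs[k]))
    f=lambda p:(np.asarray(p,float)+.5)/S-.5+[x0,y0]
    w=ray(n,f(cs[i][:,0]),.052)[:,:2]
    r=cv2.minAreaRect((w*1000).astype(np.float32));print(n,'rect mm',r, cv2.contourArea((w*1000).astype(np.float32)))
    for k in range(len(cs)):
        if hi[0][k][3]==i and cv2.contourArea(cs[k])>200:
            M=cv2.moments(cs[k]);c=f([M['m10']/M['m00'],M['m01']/M['m00']])
            wc=ray(n,f(cs[k][:,0]),.052)[:,:2]*1000
            print('hole',c,ray(n,c,.052)[0,:2]*1000,'dia',2*np.sqrt(cv2.contourArea(wc.astype(np.float32))/np.pi))
# stand & handle
for n,b in(('top',(195,205,262,255)),('side',(225,110,275,170))):
    im=cv2.imread(f'pics/{n}0.png');x0,y0,x1,y1=b;S=8
    roi=cv2.resize(im[y0:y1,x0:x1],None,fx=S,fy=S,interpolation=cv2.INTER_LINEAR)
    h=cv2.cvtColor(roi,cv2.COLOR_BGR2HSV)
    for q in ((25,15),(29,15),(35,20)) : print(n,'px',q,h[q[1]*S,q[0]*S])
    cv2.imwrite(f'pics/roi_{n}.png',roi)
E
```

```text
top rect mm ((552.8378295898438, 8.190742492675781), (213.21705627441406, 63.307861328125), 80.39881134033203) 13101.394769360846
hole [356.8972 203.9732] [540.9032 -59.1563] dia 11.256694811101195
hole [339.403  200.5862] [548.813  -14.1501] dia 15.305452914444839
hole [321.8088 197.3075] [556.4565  31.2118] dia 19.23144199456569
hole [304.2556 193.9607] [564.2955  76.5752] dia 23.521605377684953
side rect mm ((551.4319458007812, 3.9125289916992188), (222.63905334472656, 62.17742156982422), 80.27552795410156) 13407.924363722272
hole [312.2485 200.4986] [547.2649 -16.427 ] dia 12.469921124481065
hole [308.7445 187.9472] [554.6301  28.0984] dia 16.141155764300873
hole [305.3359 176.0662] [561.9033  73.3722] dia 20.18779630131766
top px (25, 15) [ 22  71 251]
top px (29, 15) [ 23  71 252]
top px (35, 20) [ 16  99 183]
side px (25, 15) [ 13 136 133]
side px (29, 15) [ 10 133 138]
side px (35, 20) [ 10 135 128]
```

```bash
python3 - <<'E'
from h import *
from scipy.spatial.transform import Rotation as R
im=cv2.imread('pics/top0.png');x0,y0,x1,y1=195,205,262,255;S=8
roi=cv2.resize(im[y0:y1,x0:x1],None,fx=S,fy=S,interpolation=cv2.INTER_LINEAR)
h=cv2.cvtColor(roi,cv2.COLOR_BGR2HSV)
f=lambda p:(np.asarray(p,float)+.5)/S-.5+[x0,y0]
# handle top disc, stand face
for (x,y) in [(216,228),(220,228),(222,229),(214,220),(232,220),(227,222)]: print((x,y),cv2.cvtColor(im,cv2.COLOR_BGR2HSV)[y,x],im[y,x])
top=((h[...,0]<15)&(h[...,1]>90)&(h[...,2]>185)).astype(np.uint8)*255
cv2.imwrite('pics/m1.png',top)
st=((h[...,0]>17)&(h[...,0]<30)&(h[...,1]<110)&(h[...,2]>140)).astype(np.uint8)*255
cs,_=cv2.findContours(st,cv2.RETR_EXTERNAL,cv2.CHAIN_APPROX_NONE);c=max(cs,key=cv2.contourArea)
w=ray('top',f(c[:,0]),.045)[:,:2]*1000;print('stand',cv2.minAreaRect(w.astype(np.float32)))
cs,_=cv2.findContours(top,cv2.RETR_EXTERNAL,cv2.CHAIN_APPROX_NONE)
for c in cs:
    if cv2.contourArea(c)>500:
        w=ray('top',f(c[:,0]),.113)[:,:2]*1000;print('top?',cv2.minEnclosingCircle(w.astype(np.float32)),cv2.boundingRect(c))
cv2.imwrite('pics/m.png',np.hstack([top,st]))
o=ctrl.observe();print(o['time_s']);M=R.from_euler('xyz',o['orientation'],degrees=True).as_matrix();print(M)
E
```

```text
(216, 228) [ 14 125 241] [123 177 241]
(220, 228) [ 13 127 237] [119 172 237]
(222, 229) [ 13 133 149] [ 71 104 149]
(214, 220) [ 22  73 250] [178 231 250]
(232, 220) [ 24  65 255] [190 241 255]
(227, 222) [ 18  91 188] [121 161 188]
stand ((470.9662170410156, 282.00830078125), (71.96342468261719, 70.71928405761719), 80.54621887207031)
top? ((466.2498779296875, 273.0052490234375), 22.503732681274414) (137, 142, 138, 111)
top? ((482.21270751953125, 263.9132080078125), 7.338803768157959) (215, 137, 48, 20)
0.1
[[-0.0006  0.3163  0.9487]
 [-0.0016  0.9487 -0.3163]
 [-1.     -0.0018 -0.0001]]
```

View pics/m1.png

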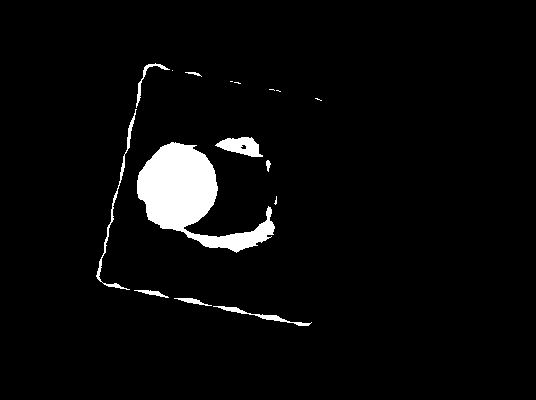

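View pics/roi_top.png

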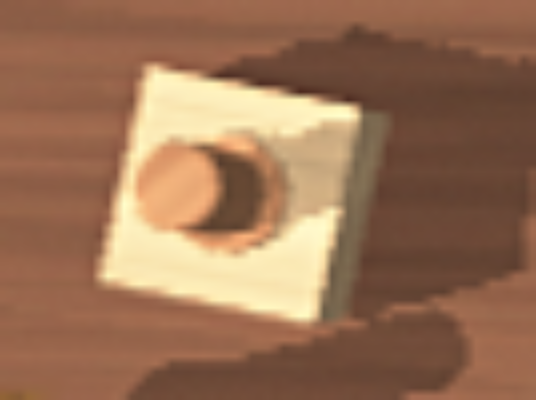

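View pics/roi_side.png

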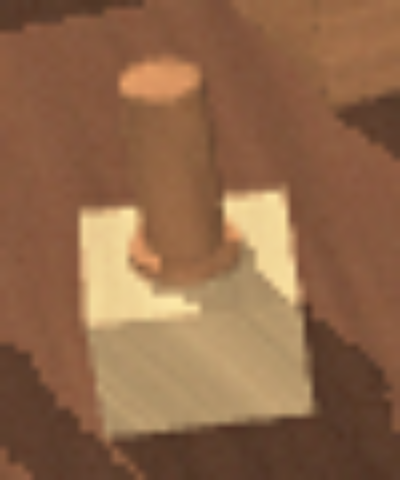

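```bash
python3 - <<'E'
from h import *
g=lambda a,b,x0,y0:[(a+.5)/8-.5+x0,(b+.5)/8-.5+y0]
print('top disc',ray('top',g(177.5,186,195,205),.113)*1000)
print('flange',ray('top',g(229,194,195,205),.051)*1000)
print('side disc',ray('side',g(160.5,80,225,110),.113)*1000)
# stand center along side
E
```

```text
top disc [[471.1853 281.8282 113.    ]]
flange [[470.9787 281.6086  51.    ]]
side disc [[470.737  282.4666 113.    ]]
```

{"api": "servo_tool", "payload": {"steps": [[0, 0, 0, 0.0565, 0, 0], [0, 0, 0, 0.0565, 0, 0], [0, 0, 0, 0.0565, 0, 0], [0, 0, 0, 0.0565, 0, 0], [0, 0, 0, 0.0565, 0, 0], [0, 0, 0, 0.0565, 0, 0], [0, 0, 0, 0.0565, 0, 0], [0, 0, 0, 0.0565, 0, 0]], "gripper": 1}}

```text
time_s: 1.1
tool_pos: [0.1897, 0.569, 0.2306]
orientation: [-10.5, 89.9, -110.6]
ft_force: [0.3, -0.2, 0.9]
grip_width: 0.0852
```

```bash
cat >> h.py <<'E'
from scipy.spatial.transform import Rotation as R
YAW=-9.8
def need(x,y,z,show=True):
    o=ctrl.observe();M=R.from_euler('xyz',o['orientation'],degrees=True)
    y_=np.radians(YAW);yy=np.array([np.cos(y_),np.sin(y_),0]);xx=np.array([0,0,-1.])
    G=R.from_matrix(np.c_[xx,yy,np.cross(xx,yy)])
    d=M.inv().apply(np.array([x,y,z])-o['tool_pos'])/.2
    t=(M.inv()*G).as_rotvec(degrees=True)/180
    print('t',round(o['time_s'],2),'pos',o['tool_pos'],'F',o['ft_force'],'T',o['ft_torque'],'w',round(o['grip_width'],4))
    print('shift',d,'turn',t,'q',o['qpos'])
E
python3 -c "
from h import *
need(.471,.282,.23)"
```

```text
t 1.1 pos [0.1897 0.569  0.2306] F [ 0.2634 -0.1968  0.9373] T [0.0692 0.0191 0.0142] w 0.0852
shift [0.0039 1.6371 1.1654] turn [-0.0019  0.0004  0.0001] q [ 68.3144   5.2459  70.5569  -0.0013 104.2653  78.4477]
```

{"api": "servo_tool", "payload": {"steps": [[0, 0.1637, 0.1165, 0, 0, 0], [0, 0.1637, 0.1165, 0, 0, 0], [0, 0.1637, 0.1165, 0, 0, 0], [0, 0.1637, 0.1165, 0, 0, 0], [0, 0.1637, 0.1165, 0, 0, 0], [0, 0.1637, 0.1165, 0, 0, 0], [0, 0.1637, 0.1165, 0, 0, 0], [0, 0.1637, 0.1165, 0, 0, 0], [0, 0.1637, 0.1165, 0, 0, 0], [0, 0.1637, 0.1165, 0, 0, 0], [0, 0, 0, 0, 0, 0]]}}

```text
time_s: 2.48
tool_pos: [0.4741, 0.2819, 0.2303]
orientation: [-31.0, 89.9, -131.0]
ft_force: [-0.8, 0.5, -0.5]
grip_width: 0.0856
```

```bash
python3 -c "
from h import *
need(.471,.282,.07)
grab('side','s1.png')
grab('top','t1.png')"
```

```text
t 2.48 pos [0.4741 0.2819 0.2303] F [-0.8206  0.4656 -0.457 ] T [0.0027 0.015  0.0001] w 0.0856
shift [ 0.8016 -0.0145  0.0008] turn [-0.0012  0.0005  0.0003] q [ 27.2212  -2.2012  78.16    -0.0367 104.1303  37.23  ]
```

View pics/s1.png

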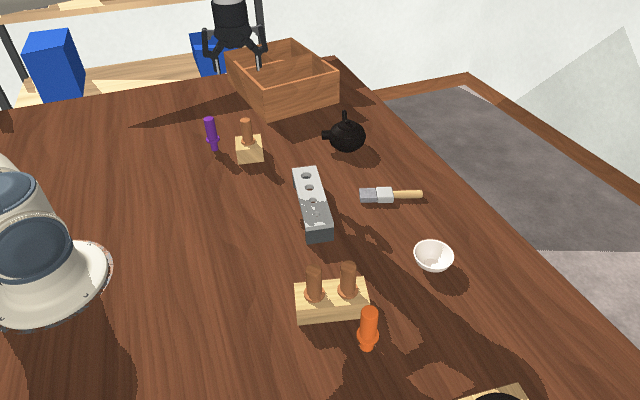

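{"api": "servo_tool", "payload": {"steps": [[0, -0.0145, 0.001, 0, 0, 0], [0.15, 0, 0, 0, 0, 0], [0.15, 0, 0, 0, 0, 0], [0.15, 0, 0, 0, 0, 0], [0.15, 0, 0, 0, 0, 0], [0.05, 0, 0, 0, 0, 0], [0.05, 0, 0, 0, 0, 0], [0.05, 0, 0, 0, 0, 0], [0.05, 0, 0, 0, 0, 0], [0, 0, 0, 0, 0, 0], [0, 0, 0, 0, 0, 0]]}}

```text
time_s: 3.95
tool_pos: [0.4701, 0.2842, 0.0717]
orientation: [129.1, 90.0, 29.3]
ft_force: [1.1, -0.0, -0.1]
grip_width: 0.0853
```

```bash
python3 -c "
from h import *
need(.471,.282,.07)
im=grab('side','s2.png')
cv2.imwrite('pics/s2c.png',cv2.resize(im[60:180,180:300],None,fx=5,fy=5,interpolation=2))"
```

```text
t 3.95 pos [0.4701 0.2842 0.0717] F [ 1.1055 -0.0212 -0.0872] T [ 0.0469 -0.0367 -0.0042] w 0.0853
shift [0.0084 0.0064 0.0103] turn [-0.     -0.0001 -0.0001] q [27.6103 -0.9959 93.1018  0.001  87.8596 37.4174]
```

View pics/s2c.png

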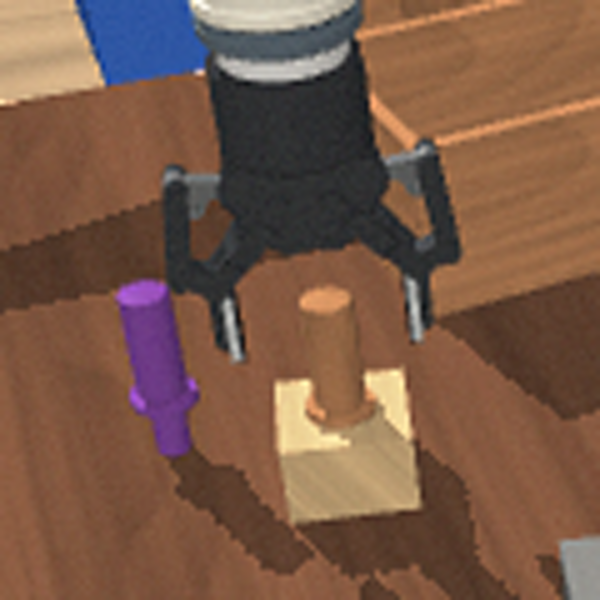

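{"api": "servo_tool", "payload": {"steps": [[0.008, 0.0064, 0.0103, 0, 0, 0], [0, 0, 0, 0, 0, 0], [0, 0, 0, 0, 0, 0]]}}

```text
time_s: 4.38
tool_pos: [0.4708, 0.2819, 0.0698]
orientation: [140.1, 90.0, 40.3]
ft_force: [1.1, 0.2, -0.1]
grip_width: 0.0852
```

```bash
python3 -c "
from h import *
need(.471,.282,.07)"
```

```text
t 4.38 pos [0.4708 0.2819 0.0698] F [ 1.0522  0.1687 -0.0876] T [ 0.0184 -0.0173  0.0273] w 0.0852
shift [-0.001   0.0008 -0.0004] turn [-0.     -0.0001 -0.    ] q [27.3603 -0.9983 93.2993  0.0027 87.6873 37.1651]
```

{"api": "servo_tool", "payload": {"steps": [[0, 0, 0, 0, 0, 0], [0, 0, 0, 0, 0, 0], [0, 0, 0, 0, 0, 0], [0, 0, 0, 0, 0, 0], [0, 0, 0, 0, 0, 0], [0, 0, 0, 0, 0, 0], [0, 0, 0, 0, 0, 0], [0, 0, 0, 0, 0, 0]], "gripper": -1, "newtons": 45}}

```text
time_s: 5.38
tool_pos: [0.4709, 0.282, 0.0698]
orientation: [126.7, 90.0, 26.9]
ft_force: [0.3, 0.2, 1.3]
grip_width: 0.0268
```

```bash
python3 -c "
from h import *
need(.471,.282,.07)
im=grab('side','s3.png')
cv2.imwrite('pics/s3c.png',cv2.resize(im[60:180,180:300],None,fx=5,fy=5,interpolation=2))"
```

```text
t 5.38 pos [0.4709 0.282  0.0698] F [0.2555 0.1654 1.3339] T [-0.0278 -0.016  -0.0555] w 0.0268
shift [-0.0008  0.0007 -0.0001] turn [ 0.     -0.0001 -0.0001] q [27.3668 -0.9974 93.2947 -0.0002 87.6851 37.1646]
```

View pics/s3c.png

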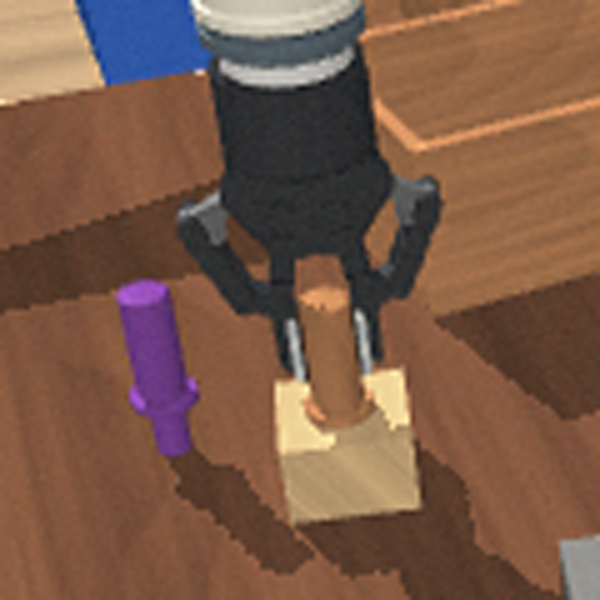

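{"api": "servo_tool", "payload": {"steps": [[-0.03, 0, 0, 0, 0, 0], [-0.06, 0, 0, 0, 0, 0], [-0.1, 0, 0, 0, 0, 0], [-0.1, 0, 0, 0, 0, 0], [-0.1, 0, 0, 0, 0, 0], [-0.06, 0, 0, 0, 0, 0], [0, 0, 0, 0, 0, 0]]}}

```text
time_s: 6.3
tool_pos: [0.4713, 0.2822, 0.1611]
orientation: [127.0, 89.9, 27.2]
ft_force: [-0.3, -1.0, -0.7]
grip_width: 0.0269
```

```bash
python3 -c "
from h import *
need(.5643,.0764,.16)
im=grab('side','s4.png')
cv2.imwrite('pics/s4c.png',cv2.resize(im[40:160,180:300],None,fx=5,fy=5,interpolation=2))"
```

```text
t 6.3 pos [0.4713 0.2822 0.1611] F [-0.3033 -1.0085 -0.6731] T [ 0.0254  0.032  -0.0449] w 0.0269
shift [0.0056 0.6334 0.9349] turn [ 0.     -0.0004 -0.0006] q [27.3658 -2.8754 85.8117 -0.0005 96.9311 37.1642]
```

View pics/s4c.png

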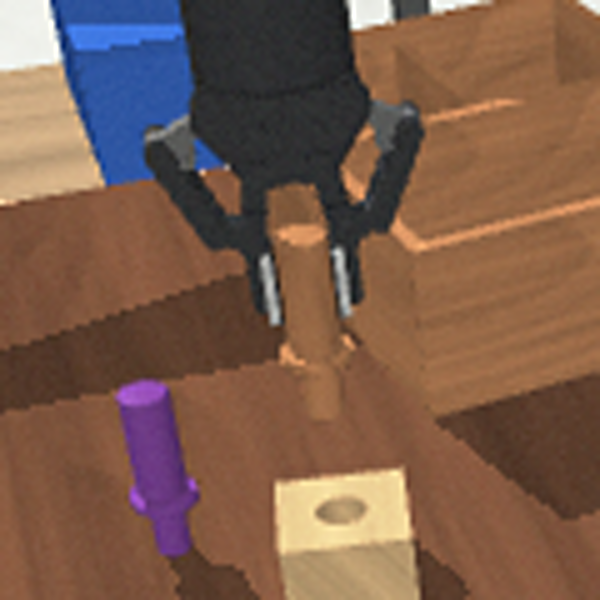

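{"api": "servo_tool", "payload": {"steps": [[0, 0.08, 0.117, 0, 0, 0], [0, 0.08, 0.117, 0, 0, 0], [0, 0.08, 0.117, 0, 0, 0], [0, 0.08, 0.117, 0, 0, 0], [0, 0.08, 0.117, 0, 0, 0], [0, 0.08, 0.117, 0, 0, 0], [0, 0.08, 0.117, 0, 0, 0], [0, 0.0734, 0.116, 0, 0, 0], [0, 0, 0, 0, 0, 0], [0, 0, 0, 0, 0, 0]]}}

```text
time_s: 7.6
tool_pos: [0.5633, 0.0766, 0.1588]
orientation: [-93.4, 89.9, 166.8]
ft_force: [0.0, 1.0, -0.1]
grip_width: 0.0266
```

```bash
python3 -c "
from h import *
need(.5643,.0764,.125)"
```

```text
t 7.6 pos [0.5633 0.0766 0.1588] F [ 0.0324  0.9547 -0.0553] T [ 0.0216 -0.0086  0.0327] w 0.0266
shift [0.1688 0.0054 0.0001] turn [ 0.     -0.      0.0005] q [ 4.296   0.3028 82.9211  0.03   96.8705 14.097 ]
```

{"api": "servo_tool", "payload": {"steps": [[0.06, 0.005, 0, 0, 0, 0], [0.06, 0, 0, 0, 0, 0], [0.05, 0, 0, 0, 0, 0], [0, 0, 0, 0, 0, 0], [0, 0, 0, 0, 0, 0]]}}

```text
time_s: 8.22
tool_pos: [0.5648, 0.076, 0.1259]
orientation: [106.4, 90.0, 6.7]
ft_force: [0.2, -0.7, -0.6]
grip_width: 0.0264
```

```bash
python3 -c "
from h import *
need(.5643,.0764,.115)
im=grab('side','s5.png')
cv2.imwrite('pics/s5c.png',cv2.resize(im[110:220,260:370],None,fx=5,fy=5,interpolation=2))"
```

```text
t 8.22 pos [0.5648 0.076  0.1259] F [ 0.2148 -0.7032 -0.5937] T [ 0.0268 -0.0031 -0.0106] w 0.0264
shift [ 0.0545 -0.003  -0.0014] turn [ 0.     -0.     -0.0001] q [ 4.2445  0.8448 85.7091  0.0007 93.4284 14.0361]
```

View pics/s5c.png

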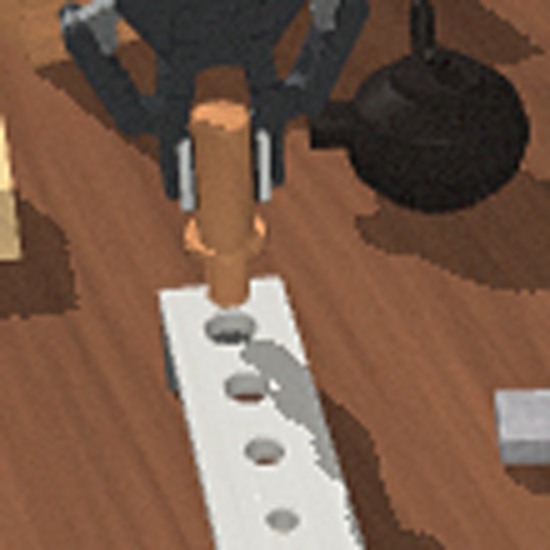

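```bash
python3 -c "
from h import *
P=ctrl.observe()['tool_pos'];c=lambda p:(p-[260,110]+.5)*5
f=P-[0,0,.0568]
a=np.linspace(0,2*np.pi,60)
for nm,z,r in(('foot',0,.008),('flange top',.038,.019),('topdisc',.1,.014)):
  q=c(proj('side',f+[0,0,z]+np.c_[r*np.cos(a),r*np.sin(a),0*a]));print(nm,q.min(0),q.max(0))
for h,r in (((.5643,.0764,.052),.0125),((.5566,.0311,.052),.0105),((.5488,-.0143,.052),.0085),((.5411,-.0596,.052),.0065)):
  q=c(proj('side',np.array(h)+np.c_[r*np.cos(a),r*np.sin(a),0*a]));print('hole',q.min(0),q.max(0))
"
```

```text
foot [215.0322 288.7518] [248.9881 309.042 ]
flange top [187.2637 208.9723] [269.891 256.393]
topdisc [190.8752  99.8203] [254.3065 133.595 ]
hole [205.6536 312.2806] [258.1218 344.1858]
hole [225.3018 373.1681] [270.9281 401.8777]
hole [246.2461 438.8477] [284.5347 463.8115]
hole [268.923  509.5002] [299.3126 530.0557]
```

```bash
python3 -c "
import cv2
im=cv2.imread('pics/s5.png')
cv2.imwrite('pics/s5d.png',cv2.resize(im[140:185,285:335],None,fx=12,fy=12,interpolation=2))"
```

```text
(no output)
```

View pics/s5d.png

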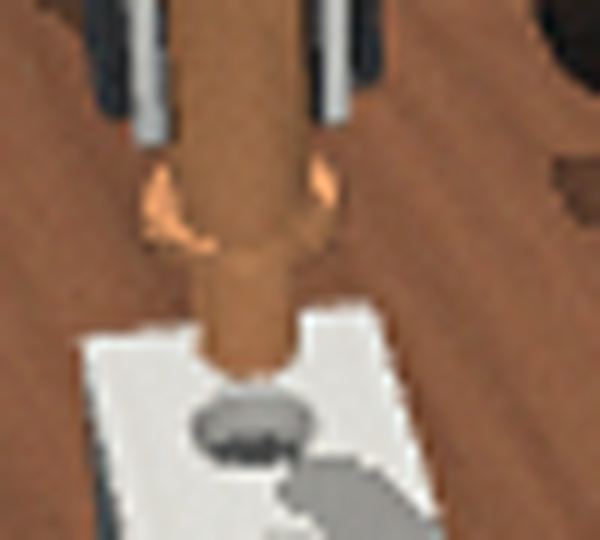

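{"api": "servo_tool", "payload": {"steps": [[0.03, 0, 0, 0, 0, 0], [0.03, 0, 0, 0, 0, 0], [0.015, 0, 0, 0, 0, 0], [0.01, 0, 0, 0, 0, 0], [0.01, 0, 0, 0, 0, 0], [0.01, 0, 0, 0, 0, 0], [0, 0, 0, 0, 0, 0]]}}

```text
time_s: 9.15
tool_pos: [0.5647, 0.0759, 0.1045]
orientation: [-69.6, 90.0, -169.4]
ft_force: [-1.0, 0.8, -1.2]
grip_width: 0.0267
```

```bash
python3 -c "
from h import *
need(.5643,.0764,.0768)
im=grab('side','s6.png')
cv2.imwrite('pics/s6c.png',cv2.resize(im[110:220,260:370],None,fx=5,fy=5,interpolation=2))"
```

```text
t 9.15 pos [0.5647 0.0759 0.1045] F [-1.0007  0.7824 -1.1943] T [ 0.0104 -0.0084 -0.0119] w 0.0267
shift [ 0.1387 -0.0024 -0.0019] turn [0.     0.     0.0001] q [ 4.2387  1.2794 87.4471 -0.0011 91.2836 14.0355]
```

View pics/s6c.png

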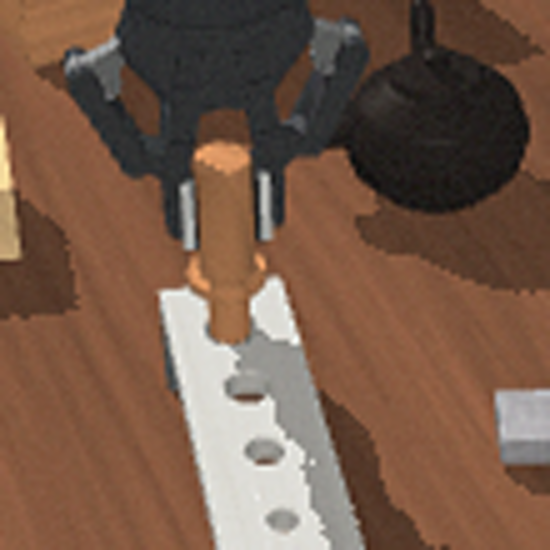

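{"api": "servo_tool", "payload": {"steps": [[0.02, 0, 0, 0, 0, 0], [0.02, 0, 0, 0, 0, 0], [0.02, 0, 0, 0, 0, 0], [0.02, 0, 0, 0, 0, 0], [0.02, 0, 0, 0, 0, 0], [0.01, 0, 0, 0, 0, 0], [0.01, 0, 0, 0, 0, 0], [0, 0, 0, 0, 0, 0]]}}

```text
time_s: 10.2
tool_pos: [0.5647, 0.076, 0.0806]
orientation: [-84.9, 90.0, 175.3]
ft_force: [-0.2, -0.5, 0.0]
grip_width: 0.0269
```

```bash
python3 -c "
from h import *
need(.5643,.0764,.0768)"
```

```text
t 10.2 pos [0.5647 0.076  0.0806] F [-0.1662 -0.5074  0.0333] T [-0.019   0.0232 -0.0003] w 0.0269
shift [ 0.0188 -0.0024 -0.0019] turn [0.     0.     0.0001] q [ 4.2381  1.9139 89.2618  0.0018 88.8355 14.0372]
```

{"api": "servo_tool", "payload": {"steps": [[0.005, 0, 0, 0, 0, 0], [0.005, 0, 0, 0, 0, 0], [0.0045, 0, 0, 0, 0, 0], [0, 0, 0, 0, 0, 0]]}}

```text
time_s: 10.7
tool_pos: [0.5647, 0.0759, 0.0777]
orientation: [-63.7, 90.0, -163.5]
ft_force: [-0.6, -0.7, -0.4]
grip_width: 0.027
```

{"api": "servo_tool", "payload": {"steps": [[0.0025, 0, 0, 0, 0, 0], [0, 0, 0, 0, 0, 0]]}}

```text
time_s: 10.95
tool_pos: [0.5648, 0.0759, 0.0772]
orientation: [-48.6, 90.0, -148.4]
ft_force: [-0.4, -0.4, -0.4]
grip_width: 0.0271
```

{"api": "servo_tool", "payload": {"steps": [[0.002, 0, 0, 0, 0, 0], [0, 0, 0, 0, 0, 0]]}}

```text
time_s: 11.2
tool_pos: [0.5647, 0.0759, 0.0768]
orientation: [-61.3, 90.0, -161.1]
ft_force: [-0.1, 0.7, -0.3]
grip_width: 0.0268
```

{"api": "servo_tool", "payload": {"steps": [[0.002, 0, 0, 0, 0, 0], [0, 0, 0, 0, 0, 0]]}}

```text
time_s: 11.45
tool_pos: [0.5648, 0.076, 0.0768]
orientation: [98.7, 90.0, -1.1]
ft_force: [-1.7, 0.1, 2.1]
grip_width: 0.0268
```

{"api": "servo_tool", "payload": {"steps": [[0.002, 0, 0, 0, 0, 0], [0, 0, 0, 0, 0, 0], [0, 0, 0, 0, 0, 0]]}}

```text
time_s: 11.82
tool_pos: [0.5648, 0.076, 0.0768]
orientation: [106.1, 90.0, 6.3]
ft_force: [-1.6, 0.1, 5.2]
grip_width: 0.0269
```

```bash
python3 -c "
from h import *
need(.5643,.0764,.0768)
im=grab('side','s7.png')
cv2.imwrite('pics/s7c.png',cv2.resize(im[110:220,260:370],None,fx=5,fy=5,interpolation=2))"
```

```text
t 11.82 pos [0.5648 0.076  0.0768] F [-1.6302  0.0953  5.1978] T [-0.0291  0.5799  0.0341] w 0.0269
shift [-0.0002 -0.003  -0.0017] turn [ 0.     -0.     -0.0001] q [ 4.2396  2.015  89.5498  0.0009 88.4098 14.0349]
```

View pics/s7c.png

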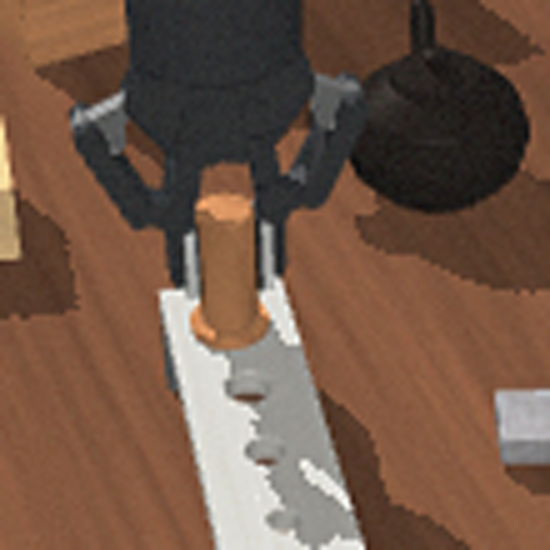

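{"api": "servo_tool", "payload": {"steps": [[-0.02, 0, 0, 0, 0, 0], [-0.04, 0, 0, 0, 0, 0], [-0.05, 0, 0, 0, 0, 0], [-0.05, 0, 0, 0, 0, 0], [-0.05, 0, 0, 0, 0, 0], [0, 0, 0.06, 0, 0, 0], [0, 0, 0.08, 0, 0, 0], [0, 0, 0.06, 0, 0, 0], [0, 0, 0.03, 0, 0, 0], [0, 0, 0, 0, 0, 0], [0, 0, 0, 0, 0, 0]]}}

```text
time_s: 13.25
tool_pos: [0.5569, 0.0308, 0.118]
orientation: [-145.1, 90.0, 115.1]
ft_force: [-0.3, -0.2, -1.3]
grip_width: 0.0271
```

```bash
python3 -c "
from h import *
need(.5568,.0309,.113)
im=grab('side','s8.png')
cv2.imwrite('pics/s8c.png',cv2.resize(im[140:205,280:345],None,fx=9,fy=9,interpolation=2))
P=ctrl.observe()['tool_pos'];c=lambda p:(p-[280,140]+.5)*9
f=P-[0,0,.0567]
a=np.linspace(0,2*np.pi,60)
for nm,z,r in(('foot',0,.0085),('bev',0.0015,.010),('flange top',.038,.019),('topdisc',.1,.014)):
  q=c(proj('side',f+[0,0,z]+np.c_[r*np.cos(a),r*np.sin(a),0*a]));print(nm,q.min(0),q.max(0))
for h,r in (((.5643,.0764,.052),.0125),((.5566,.0311,.052),.0105),((.5488,-.0143,.052),.0085),((.5411,-.0596,.052),.0065)):
  q=c(proj('side',np.array(h)+np.c_[r*np.cos(a),r*np.sin(a),0*a]));print('hole',q.min(0),q.max(0))
"
```

```text
t 13.25 pos [0.5569 0.0308 0.118 ] F [-0.3199 -0.2355 -1.3105] T [ 0.0003  0.0052 -0.0234] w 0.0271
shift [ 0.0249 -0.0007 -0.0003] turn [ 0.     -0.0001  0.0001] q [-0.3372 -0.86   88.2202  0.0143 92.6467  9.4559]
foot [233.4114 378.041 ] [300.3058 419.7511]
bev [227.2564 369.798 ] [306.0302 418.8452]
flange top [184.5958 233.4009] [337.8825 325.3638]
topdisc [192.4805  36.637 ] [310.3161 102.4155]
hole [190.1764 292.1051] [284.6193 349.5344]
hole [225.5432 401.7026] [307.6706 453.3799]
hole [263.2429 519.9259] [332.1624 564.8607]
hole [304.0614 647.1003] [358.7626 684.1002]
```

View pics/s8c.png

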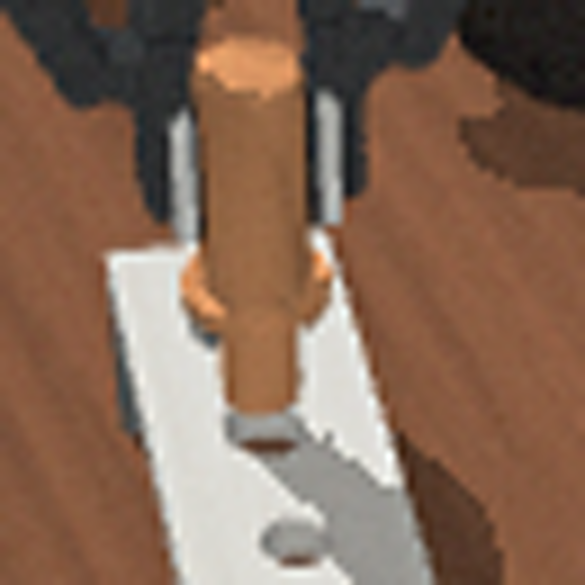

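{"api": "servo_tool", "payload": {"steps": [[0, 0.003, 0.006, 0, 0, 0], [0.02, 0, 0, 0, 0, 0], [0.0075, 0, 0, 0, 0, 0], [0, 0, 0, 0, 0, 0]]}}

```text
time_s: 13.8
tool_pos: [0.5572, 0.0294, 0.1122]
orientation: [-81.8, 90.0, 178.4]
ft_force: [0.1, -0.1, -0.8]
grip_width: 0.0269
```

```bash
python3 -c "
from h import *
need(.5568,.0309,.1087)
im=grab('side','s9.png')
cv2.imwrite('pics/s9c.png',cv2.resize(im[140:205,280:345],None,fx=9,fy=9,interpolation=2))"
```

```text
t 13.8 pos [0.5572 0.0294 0.1122] F [ 0.0625 -0.0909 -0.828 ] T [ 0.0482 -0.0605 -0.0006] w 0.0269
shift [ 0.0175 -0.003  -0.007 ] turn [0.     0.     0.0002] q [-0.4725 -0.6929 88.6443  0.0007 92.0831  9.3191]
```

View pics/s9c.png

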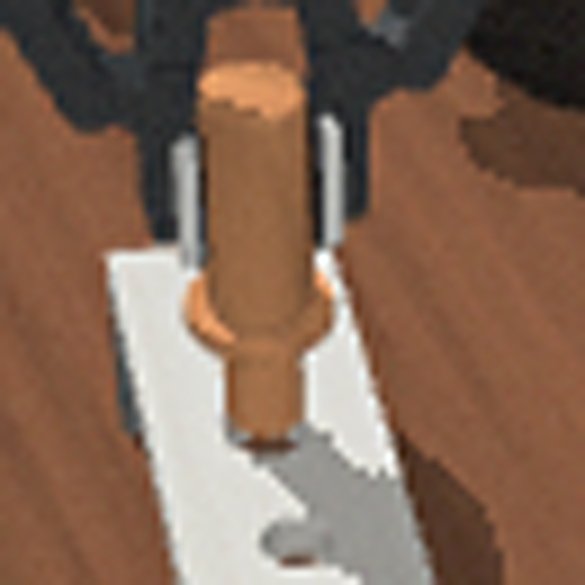

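{"api": "servo_tool", "payload": {"steps": [[0.0075, 0, 0, 0, 0, 0], [0.005, 0, 0, 0, 0, 0], [0.005, 0, 0, 0, 0, 0], [0, 0, 0, 0, 0, 0]]}}

```text
time_s: 14.35
tool_pos: [0.5573, 0.0293, 0.1089]
orientation: [-83.6, 90.0, 176.6]
ft_force: [0.2, -0.6, 0.2]
grip_width: 0.0271
```

{"api": "servo_tool", "payload": {"steps": [[0.005, 0, 0, 0, 0, 0], [0, 0, 0, 0, 0, 0]]}}

```text
time_s: 14.6
tool_pos: [0.5573, 0.0293, 0.108]
orientation: [-73.8, 90.0, -173.6]
ft_force: [-0.2, -0.2, 0.1]
grip_width: 0.0273
```

Foot is at the mouth, with no force yet. Continuing in small steps.

{"api": "servo_tool", "payload": {"steps": [[0.005, 0, 0, 0, 0, 0], [0, 0, 0, 0, 0, 0]]}}

```text
time_s: 14.85
tool_pos: [0.5573, 0.0294, 0.107]
orientation: [-92.4, 90.0, 167.8]
ft_force: [-0.0, 0.7, 0.0]
grip_width: 0.0272
```

{"api": "servo_tool", "payload": {"steps": [[0.004, 0, 0, 0, 0, 0], [0, 0, 0, 0, 0, 0]]}}

```text
time_s: 15.1
tool_pos: [0.5573, 0.0293, 0.1062]
orientation: [-88.5, 90.0, 171.7]
ft_force: [0.6, -0.2, -0.5]
grip_width: 0.027
```

{"api": "servo_tool", "payload": {"steps": [[0.004, 0, 0, 0, 0, 0], [0, 0, 0, 0, 0, 0]]}}

```text
time_s: 15.35
tool_pos: [0.5573, 0.0294, 0.1054]
orientation: [-85.3, 90.0, 174.9]
ft_force: [0.2, 0.7, -0.9]
grip_width: 0.0273
```

{"api": "servo_tool", "payload": {"steps": [[0.005, 0, 0, 0, 0, 0], [0.005, 0, 0, 0, 0, 0], [0.005, 0, 0, 0, 0, 0], [0, 0, 0, 0, 0, 0]]}}

```text
time_s: 15.85
tool_pos: [0.5573, 0.0294, 0.1023]
orientation: [-89.4, 90.0, 170.8]
ft_force: [0.1, 1.0, -1.6]
grip_width: 0.027
```

{"api": "servo_tool", "payload": {"steps": [[0.01, 0, 0, 0, 0, 0], [0.01, 0, 0, 0, 0, 0], [0.01, 0, 0, 0, 0, 0], [0, 0, 0, 0, 0, 0]]}}

```text
time_s: 16.35
tool_pos: [0.5572, 0.0294, 0.0962]
orientation: [-88.2, 90.0, 172.0]
ft_force: [-0.1, -0.2, -1.3]
grip_width: 0.0269
```

{"api": "servo_tool", "payload": {"steps": [[0.01, 0, 0, 0, 0, 0], [0.01, 0, 0, 0, 0, 0], [0.01, 0, 0, 0, 0, 0], [0.01, 0, 0, 0, 0, 0], [0, 0, 0, 0, 0, 0]]}}

```text
time_s: 16.98
tool_pos: [0.5572, 0.0294, 0.0882]
orientation: [-86.0, 90.0, 174.2]
ft_force: [0.6, 0.3, 0.9]
grip_width: 0.027
```

{"api": "servo_tool", "payload": {"steps": [[0.01, 0, 0, 0, 0, 0], [0.01, 0, 0, 0, 0, 0], [0.01, 0, 0, 0, 0, 0], [0.01, 0, 0, 0, 0, 0], [0.01, 0, 0, 0, 0, 0], [0, 0, 0, 0, 0, 0]]}}

```text
time_s: 17.73
tool_pos: [0.5572, 0.0294, 0.0782]
orientation: [-94.0, 90.0, 166.2]
ft_force: [0.0, 0.4, -0.8]
grip_width: 0.0267
```

{"api": "servo_tool", "payload": {"steps": [[0.004, 0, 0, 0, 0, 0], [0.003, 0, 0, 0, 0, 0], [0, 0, 0, 0, 0, 0]]}}

```text
time_s: 18.1
tool_pos: [0.5573, 0.0293, 0.0771]
orientation: [79.4, 90.0, -20.4]
ft_force: [-0.3, 0.2, -1.2]
grip_width: 0.0269
```

{"api": "servo_tool", "payload": {"steps": [[0.002, 0, 0, 0, 0, 0], [0, 0, 0, 0, 0, 0]]}}

```text
time_s: 18.35
tool_pos: [0.5574, 0.0293, 0.0768]
orientation: [94.6, 90.0, -5.2]
ft_force: [0.5, 0.3, -0.0]
grip_width: 0.0272
```

{"api": "servo_tool", "payload": {"steps": [[0.003, 0, 0, 0, 0, 0], [0, 0, 0, 0, 0, 0], [0, 0, 0, 0, 0, 0]]}}

```text
time_s: 18.73
tool_pos: [0.5574, 0.0293, 0.0768]
orientation: [99.0, 90.0, -0.8]
ft_force: [-2.3, 0.6, 5.3]
grip_width: 0.0273
```

```bash
python3 -c "
from h import *
need(.5568,.0309,.0768)
im=grab('side','s10.png')
cv2.imwrite('pics/s10c.png',cv2.resize(im[140:205,280:345],None,fx=9,fy=9,interpolation=2))"
```

```text
t 18.73 pos [0.5574 0.0293 0.0768] F [-2.2992  0.5708  5.2587] T [ 0.0701  0.5206 -0.0099] w 0.0273
shift [-0.0002 -0.0043 -0.0072] turn [ 0.     -0.     -0.0002] q [-0.4799  0.2091 91.3776 -0.0002 88.3848  9.3161]
```

View pics/s10c.png

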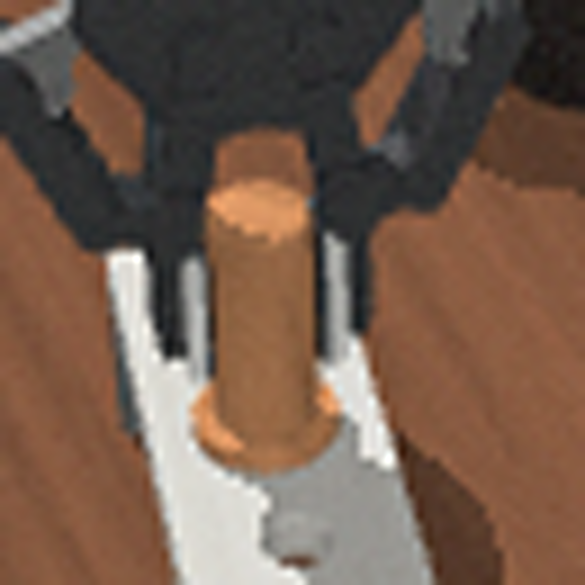

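{"api": "servo_tool", "payload": {"steps": [[-0.02, 0, 0, 0, 0, 0], [-0.04, 0, 0, 0, 0, 0], [-0.05, 0, 0, 0, 0, 0], [-0.05, 0, 0, 0, 0, 0], [-0.04, 0, 0, 0, 0, 0], [0, 0, 0.06, 0, 0, 0], [0, 0, 0.08, 0, 0, 0], [0, 0, 0.06, 0, 0, 0], [0, 0, 0.03, 0, 0, 0], [0, 0, 0, 0, 0, 0], [0, 0, 0, 0, 0, 0]]}}

```text
time_s: 20.15
tool_pos: [0.5495, -0.0158, 0.116]
orientation: [-152.7, 90.0, 107.5]
ft_force: [-0.1, 0.7, -0.4]
grip_width: 0.0272
```

```bash
python3 -c "
from h import *
need(.5573-.00775,.0294-.04534,.1087)
im=grab('side','s11.png')
cv2.imwrite('pics/s11c.png',cv2.resize(im[155:220,280:345],None,fx=9,fy=9,interpolation=2))"
```

```text
t 20.15 pos [ 0.5495 -0.0158  0.116 ] F [-0.1296  0.669  -0.3699] T [-0.0374 -0.0342 -0.0202] w 0.0272
shift [0.0366 0.0004 0.0007] turn [ 0.     -0.0001  0.    ] q [-5.2024 -2.0684 89.6085  0.0156 92.4664  4.5912]
```

View pics/s11c.png

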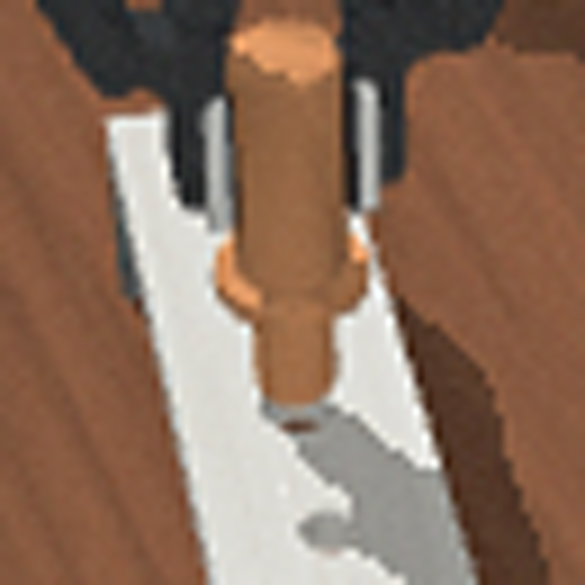

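{"api": "servo_tool", "payload": {"steps": [[0.01, 0, 0, 0, 0, 0], [0.01, 0, 0, 0, 0, 0], [0.01, 0, 0, 0, 0, 0], [0.005, 0, 0, 0, 0, 0], [0, 0, 0, 0, 0, 0]]}}

```text
time_s: 20.82
tool_pos: [0.5495, -0.016, 0.109]
orientation: [-100.6, 90.0, 159.6]
ft_force: [0.2, -0.2, -0.6]
grip_width: 0.0274
```

{"api": "servo_tool", "payload": {"steps": [[0.0025, 0, 0, 0, 0, 0], [0, 0, 0, 0, 0, 0]]}}

```text
time_s: 21.08
tool_pos: [0.5496, -0.016, 0.1087]
orientation: [90.9, 90.0, -8.9]
ft_force: [-0.6, -0.1, 0.1]
grip_width: 0.0268
```

{"api": "servo_tool", "payload": {"steps": [[0.0025, 0, 0, 0, 0, 0], [0, 0, 0, 0, 0, 0]]}}

```text
time_s: 21.32
tool_pos: [0.5496, -0.016, 0.1086]
orientation: [95.3, 90.0, -4.5]
ft_force: [-0.6, 0.8, 1.6]
grip_width: 0.027
```

{"api": "servo_tool", "payload": {"steps": [[0.0025, 0, 0, 0, 0, 0], [0, 0, 0, 0, 0, 0]]}}

```text
time_s: 21.58
tool_pos: [0.5497, -0.016, 0.1084]
orientation: [96.0, 89.9, -3.8]
ft_force: [-1.3, -0.7, 4.6]
grip_width: 0.0273
```

{"api": "servo_tool", "payload": {"steps": [[0.0025, 0, 0, 0, 0, 0], [0, 0, 0, 0, 0, 0]]}}

```text
time_s: 21.82
tool_pos: [0.5497, -0.016, 0.1083]
orientation: [96.6, 89.9, -3.2]
ft_force: [-2.8, 0.3, 7.4]
grip_width: 0.0269
```

```bash
python3 -c "
from h import *
need(.5496,-.016,.1087)
im=grab('side','s12.png')
cv2.imwrite('pics/s12c.png',cv2.resize(im[155:220,280:345],None,fx=9,fy=9,interpolation=2))"
```

```text
t 21.82 pos [ 0.5497 -0.016   0.1083] F [-2.799   0.2594  7.3967] T [0.0696 0.4837 0.0505] w 0.0269
shift [-0.0018 -0.0006  0.0003] turn [ 0.     -0.     -0.0004] q [-5.2097 -1.9399 90.2668  0.0025 91.6021  4.5823]
```

View pics/s12c.png

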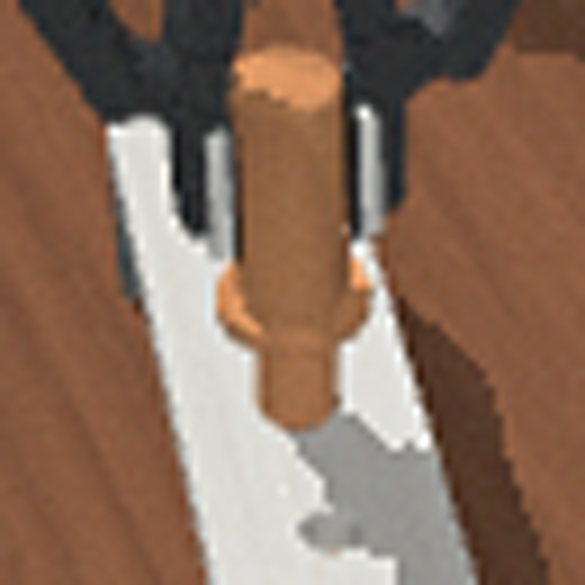

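{"api": "servo_tool", "payload": {"steps": [[-0.02, 0, 0, 0, 0, 0], [-0.03, 0, 0, 0, 0, 0], [0, 0, -0.06, 0, 0, 0], [0, 0, -0.08, 0, 0, 0], [0, 0, -0.06, 0, 0, 0], [0, 0, -0.03, 0, 0, 0], [0, 0, 0, 0, 0, 0], [0, 0, 0, 0, 0, 0]]}}

```text
time_s: 22.88
tool_pos: [0.5573, 0.0291, 0.117]
orientation: [-15.7, 90.0, -115.5]
ft_force: [0.1, 0.4, -1.0]
grip_width: 0.0269
```

```bash
python3 -c "
from h import *
need(.5573,.0294,.1087)
im=grab('side','s13.png')
cv2.imwrite('pics/s13c.png',cv2.resize(im[140:205,280:345],None,fx=9,fy=9,interpolation=2))"
```

```text
t 22.88 pos [0.5573 0.0291 0.117 ] F [ 0.0517  0.3999 -1.0311] T [ 0.0468 -0.0325 -0.0059] w 0.0269
shift [ 0.0416 -0.0002 -0.0014] turn [-0.      0.0001  0.    ] q [-0.4934 -0.7979 88.2559 -0.0134 92.5482  9.3119]
```

View pics/s13c.png

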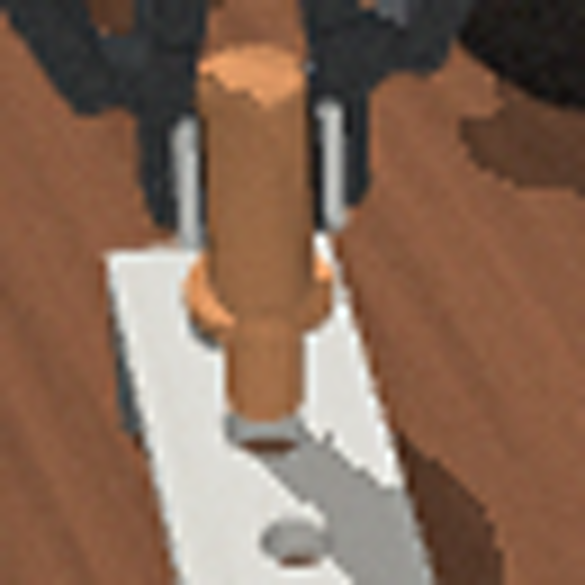

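Aligned as before over hole 2. Descending to the mouth and in.

{"api": "servo_tool", "payload": {"steps": [[0.015, 0, -0.0014, 0, 0, 0], [0.015, 0, 0, 0, 0, 0], [0.01, 0, 0, 0, 0, 0], [0.005, 0, 0, 0, 0, 0], [0, 0, 0, 0, 0, 0]]}}

```text
time_s: 23.55
tool_pos: [0.5573, 0.0296, 0.108]
orientation: [-94.4, 90.0, 165.8]
ft_force: [0.4, 0.0, -0.5]
grip_width: 0.027
```

{"api": "servo_tool", "payload": {"steps": [[0.005, 0, 0, 0, 0, 0], [0.005, 0, 0, 0, 0, 0], [0, 0, 0, 0, 0, 0]]}}

```text
time_s: 23.92
tool_pos: [0.5573, 0.0296, 0.106]
orientation: [-77.9, 90.0, -177.7]
ft_force: [0.1, -0.4, -0.9]
grip_width: 0.0271
```

{"api": "servo_tool", "payload": {"steps": [[0.005, 0, 0, 0, 0, 0], [0.005, 0, 0, 0, 0, 0], [0, 0, 0, 0, 0, 0]]}}

```text
time_s: 24.3
tool_pos: [0.5573, 0.0296, 0.1039]
orientation: [-72.1, 90.0, -171.9]
ft_force: [-0.2, -0.1, -0.9]
grip_width: 0.027
```

{"api": "servo_tool", "payload": {"steps": [[0.01, 0, 0, 0, 0, 0], [0.01, 0, 0, 0, 0, 0], [0.01, 0, 0, 0, 0, 0], [0.01, 0, 0, 0, 0, 0], [0.01, 0, 0, 0, 0, 0], [0.01, 0, 0, 0, 0, 0], [0, 0, 0, 0, 0, 0]]}}

```text
time_s: 25.18
tool_pos: [0.5572, 0.0296, 0.0918]
orientation: [-77.9, 90.0, -177.7]
ft_force: [-0.1, -0.0, -0.7]
grip_width: 0.0269
```

{"api": "servo_tool", "payload": {"steps": [[0.01, 0, 0, 0, 0, 0], [0.01, 0, 0, 0, 0, 0], [0.01, 0, 0, 0, 0, 0], [0.01, 0, 0, 0, 0, 0], [0.01, 0, 0, 0, 0, 0], [0.01, 0, 0, 0, 0, 0], [0, 0, 0, 0, 0, 0]]}}

```text
time_s: 26.05
tool_pos: [0.5573, 0.0296, 0.0798]
orientation: [-79.0, 90.0, -178.8]
ft_force: [0.4, -0.4, -1.0]
grip_width: 0.0272
```

{"api": "servo_tool", "payload": {"steps": [[0.005, 0, 0, 0, 0, 0], [0.005, 0, 0, 0, 0, 0], [0, 0, 0, 0, 0, 0]]}}

```text
time_s: 26.42
tool_pos: [0.5573, 0.0296, 0.078]
orientation: [-69.6, 90.0, -169.4]
ft_force: [0.2, -0.1, -1.2]
grip_width: 0.0269
```

{"api": "servo_tool", "payload": {"steps": [[0.003, 0, 0, 0, 0, 0], [0, 0, 0, 0, 0, 0]]}}

```text
time_s: 26.68
tool_pos: [0.5573, 0.0296, 0.0774]
orientation: [-69.1, 90.0, -168.9]
ft_force: [0.1, -0.3, -0.7]
grip_width: 0.0267
```

{"api": "servo_tool", "payload": {"steps": [[0.003, 0, 0, 0, 0, 0], [0, 0, 0, 0, 0, 0]]}}

```text
time_s: 26.92
tool_pos: [0.5573, 0.0296, 0.0768]
orientation: [-95.8, 90.0, 164.4]
ft_force: [-0.2, 0.0, -0.4]
grip_width: 0.0272
```

{"api": "servo_tool", "payload": {"steps": [[0.003, 0, 0, 0, 0, 0], [0, 0, 0, 0, 0, 0]]}}

```text
time_s: 27.18
tool_pos: [0.5574, 0.0296, 0.0768]
orientation: [102.2, 90.0, 2.4]
ft_force: [-2.0, -1.3, 3.0]
grip_width: 0.0269
```

{"api": "servo_tool", "payload": {"steps": [[0, 0, 0, 0, 0, 0], [0, 0, 0, 0, 0, 0], [0, 0, 0, 0, 0, 0], [0, 0, 0, 0, 0, 0], [0, 0, 0, 0, 0, 0], [0, 0, 0, 0, 0, 0]], "gripper": 0.8}}

```text
time_s: 27.92
tool_pos: [0.5574, 0.0296, 0.0763]
orientation: [144.0, 90.0, 44.2]
ft_force: [0.3, 0.1, -0.1]
grip_width: 0.0773
```

{"api": "servo_tool", "payload": {"steps": [[-0.03, 0, 0, 0, 0, 0], [-0.06, 0, 0, 0, 0, 0], [-0.1, 0, 0, 0, 0, 0], [-0.12, 0, 0, 0, 0, 0], [-0.12, 0, 0, 0, 0, 0], [-0.12, 0, 0, 0, 0, 0], [-0.12, 0, 0, 0, 0, 0], [-0.05, 0, 0, 0, 0, 0], [0, 0, 0, 0, 0, 0]]}}

```text
time_s: 29.05
tool_pos: [0.5577, 0.0296, 0.2216]
orientation: [99.3, 89.9, -0.5]
ft_force: [-0.9, -0.3, 0.2]
grip_width: 0.0769
```

```bash
python3 -c "
from h import *
need(.5573,.0294,.2)
im=grab('side','s14.png')
grab('top','t14.png')
cv2.imwrite('pics/s14c.png',cv2.resize(im[110:250,260:400],None,fx=4,fy=4,interpolation=2))"
```

```text
t 29.05 pos [0.5577 0.0296 0.2216] F [-0.9082 -0.3263  0.1658] T [0.0235 0.0251 0.0016] w 0.0769
shift [ 0.1082 -0.0022  0.0015] turn [ 0.     -0.0001 -0.0007] q [ -0.4506  -1.4116  78.2661  -0.0001 103.0163   9.346 ]
```

View pics/s14c.png

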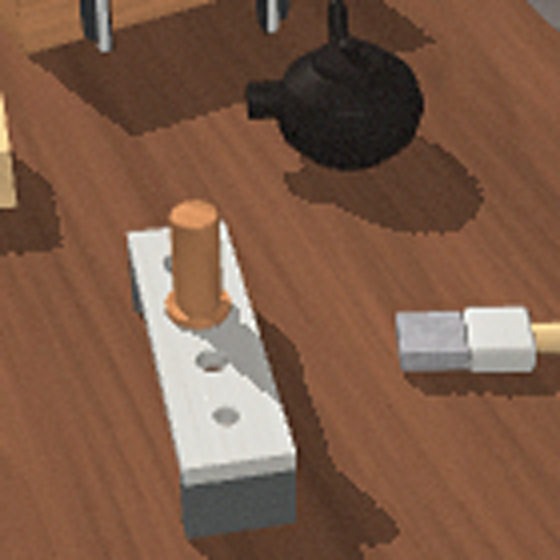

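View pics/s14.png

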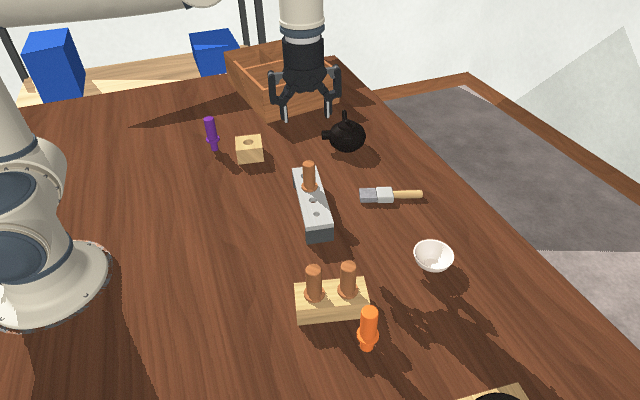

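The handle stands upright with its flange flat on the plate in hole 2 (pixel 309,185). The gripper is clear above it, and everything else is where it started. Handing in.

```bash
python3 -c "
from h import *
print(ctrl.finish_job())"
```

```text
the job is handed in; nothing more can be done
None
```

The handle from the single stand now stands fully home, flange down, in hole 2 (21 mm). That is the smallest hole it passed, so its tenon is the 20 mm one.

- **Hole 1 (25 mm):** it went right through until the flange seated, at about 5 N.
- **Hole 2 (21 mm):** it went in freely until the flange seated, again at about 5 N.
- **Hole 3 (17 mm):** it was refused right at the mouth; I stopped at about 7 N, and the picture shows the tenon wider than the hole.
- **Return to hole 2:** it slid in freely and seated at about 3 N, at the same tool height as before (76.8 mm).

**Last checks:** the final side picture shows the handle upright with its flange flat on the plate. The gripper is open about 0.22 m above the table and touching nothing, and the other handles, teapot, bowl, brush and look-alikes look unmoved. The job took about 29 s.

**One disagreement:** the first camera reading of where the tenon stood over the holes was off by about 1 to 2 mm from what the side view showed. I corrected this by 0.6 mm and 1.2 mm before going into hole 2. No check failed.

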